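Hang a mosaic panel on the drying rail and shut its bin

ROBOT

A 7-joint arm with a two-finger parallel gripper is mounted at the origin on the work surface. World frame = base frame: x ahead of the robot, y to its left, z up, the work surface at z = 0. Lengths are in mm, angles in rad, forces in N, time in s.
With the tool pointing down it reaches from about 350 to 775 mm from the base axis. Payload 3.1 kg.
Tool frame: the origin (TCP) lies midway between the tips of the shut fingers; the grasp point (between the pads) lies 19 mm behind it (ctrl.grasp_offset is the z of the grasp point in the tool frame, in mm); z points along the fingers, y is the line along which they close (so a half turn about z gives the same grasp; the last joint's range is limited). The gripper opens to 85 mm and grips with 20 to 120 N. Pads are 22 mm wide; open, the fingers measure 114 mm over their backs; the gripper's body (76 mm by 85 mm) begins 54 mm behind the grasp point. The pads swing forward as they close: fully open they stand 13 mm farther back than shut.
Start: joints at [1.088, 0.311, 0.014, 1.512, -0.004, 1.319, -0.027], TCP at [234.698, -497.428, 231.304] pointing down, gripper open.
Joint ranges: [-2.7, 2.7], [-0.3, 1.91], [-1.27, 1.3], [0.12, 2.57], [-1.44, 4.58], [0.2, 2.03], [-3.05, 3.05]. Speed limits (rad/s): [2.79, 2.79, 3.14, 3.14, 3.14, 3.14, 3.14].

INTERFACE

Orientations are given as a unit quaternion [x, y, z, w].
In Python, from plant import ctrl gives the robot as it stands.
- The arm moves only by the shell command python3 -m creep 'ROWS' [FORCE]. ROWS is a JSON object of lists of equal length, an entry for each row: "gripper": the closure, from 0 (fully open) to 1 (shut); "xyz": the shift along the tool's x, y, z in m, a list of three; "angular": the turn, a rotation vector about the tool's x, y, z in degrees, a list of three. A call has 1 to 12 rows; each row shifts and turns the commanded pose from where the row before left it, along the tool's axes as they then stand; what a row does not reach is not made up. A row lasts 1/12 s, in which the tool goes at most 41.7 mm and 7.16 degrees, less where a joint would pass 70% of its speed; a pose out of reach is approached as far as the arm can. A call is refused whole if a number of a shift passes 0.0417 or a number of a turn 7.16, either way. A call with a gripper value outside its range is refused whole. The fingers move at their own pace and stop on an object; FORCE is the grip in N (left out, the last holds). Time passes only in rows, so rows that do not move let the fingers close. It gives the time, the measured TCP pose, the force, the opening and the grip force at its end, in the units of the state.
- ctrl.get_obs(): the state, without advancing time (a new reading comes with each control period).
- ctrl.camera(name): name is "scene" or "top" or "wrist"; returns the picture (420x560x3 uint8, red, green, blue); there is no depth.
- ctrl.calibration(name): a dict with "K" (3x3 intrinsics, pixels), "rvec" (rotation vector, rad) and "tvec" (3), from world to camera coordinates, as OpenCV has them. Camera axes: x right, y down, z forward; pixel columns grow to the right and rows downward; lengths in mm; the calibration is good to about 2 mm. The wrist camera is an equidistant fisheye: a pixel r from the principal point sees the ray r / f radians off the axis. A picture is of the moment at which its call begins: read the wrist's pose just before it. calibration takes no time and is no camera call; for the wrist camera it gives the pose at the moment of the call.
- ctrl.sign_off(): hands the job in; it is judged then, once.
The state is a dict: "t": time; "qpos": joint angles; "qd": joint speeds; "joint_efforts": joint torques, N m; "tcp_pos": TCP position; "ee_rot": TCP orientation; "ft_force": force on the tool from outside, world axes, zero at the start; "moment": the same for the moment, N m; "gripper_width": finger opening in mm; "finger_force": force on a finger pad.
Only numpy, scipy, OpenCV 4.12 (cv2) and the standard library are available. Lean on these libraries where they do the work, as an engineer would, in place of code of your own. Each camera call takes 0.05 s, during which the arm holds its last target. There are 200 camera calls.

TASK

Take the mosaic panel that has the steel trolley on top out of the tipped-out bin, feed its trolley into the open end of the overhead drying rail, slide it along until it is up against the end cap, and let it hang there upright. Then push the bin back until it is fully home. Leave the plain panel in the bin and do not disturb the other things on the bench.

Things in the scene. Friction and masses are not known exactly. Their poses are not given: they have to be found in the camera images.
- hanger: Loose panel with trolley, 0.25 kg. Board 130 (x) x 10 (y) x 100 mm (z); origin: centre of its bottom edge. Stem 6 (x) x 22 (y) mm up to z = 130, trolley head 26 x 30 x 8 mm on it. Starts in a bin slot, +x away from robot, top leaning 0.30 rad to robot. Grip its faces at the near edge (x -52, z 70 mm), tool tilted back 20 deg from the board's z (37 from vertical): a vertical tool fouls the rail.
- trolley (a point): Point on the hanger: centre of the underside of the trolley head (130 mm up the board's axis from the board's bottom edge); its axes are those of the hanger.
- plain: Mosaic panel without trolley, same board 130 x 10 x 100 mm and same origin, standing in the other slot of the bin, 64 mm from the hanger. Stays there.
- rail: Fixed stand; channel along y, 200 long, 37 wide outside, z 217 to 239 mm, hung from arms (to z 251) and posts 120 mm behind (+x); free below and on the robot's side. Slot below 12 wide between lips 3 thick (top at z 220); inside 33 wide, 16 high. Open at -y (bin side), steel cap at +y. Origin: bench below the channel's middle. Base board 12 thick, x 40 to 160, y -110 to 110.
- rail_mouth (a point): Open end of the channel: middle of the slot, level with the upper face of the lips. Axes as the rail: +y runs into the channel.
- rail_stop (a point): Closed end of the channel, inner face of the cap: middle of the slot, level with the upper face of the lips, 200 mm along +y from the mouth. Trolley up against the cap: trolley point at y = -15 mm from here; hanging on the lips: z = 0.
- unit: Fixed low plywood unit that holds the bin, and on its -y side a second bin that is fixed shut. Origin on the bench below the pivot of the tilting bin; front toward -x. Side cheeks to z = 80 mm at y = +-75 mm, back panel to 100 mm at x = 117 mm.
- bin (a joint): Tilt-out bin, rad: 0 tipped forward (start), 0.30 home at a hard stop. Pivot along y at unit x 0, z 30 mm. Friction holds it anywhere; 4 to 8 N to +x near the front's top shuts it. Grey, 148 deep, 136 wide; front panel 65 tall, 44 ahead of the pivot when home; other walls 47; two slots along x, 13 wide, 40 deep, at y +-32 mm. Panel edges overhang the front 11 mm while tipped.
- bin_front (a point): Middle of the top edge of the bin's front panel, on the outer face; moves with the bin. Its axes are those of the unit when tipped (joint 0) and turn with the bin.
- bin_in (a point): Middle of the bin's inner floor, 32 mm from each slot; moves with the bin.
- punnet_green: Open green plastic tray, 150 x 110 x 45 mm, with loose tesserae; bystander. Origin under its centre.
- punnet_blue: Open blue plastic tray, 150 x 110 x 45 mm, with tesserae; bystander. Origin under its centre.
- grout: Closed jar, 80 mm across and 100 mm tall; bystander. Origin under its centre.
- spatula: Spatula lying flat; bystander.
- mug: White mug, 80 mm across and 90 mm tall; bystander. Origin under its centre.
- pot: Empty terracotta plant pot, 100 mm across and 90 mm tall; bystander. Origin under its centre.

How it is judged (in metres and radians):
On the way, in this order (a step that is already met when the one before it is completed fails the run):
1. the trolley has entered the rail at its open end by at least 15 mm (x of trolley in the frame of rail_mouth between -0.006 and 0.006 m and z of trolley in the frame of rail_mouth between -0.003 and 0.01 m and y of trolley in the frame of rail_mouth above 0.015 m and y of trolley in the frame of rail_stop below 0 m), for 0.1 s.
2. the trolley is up against the end cap, within 10 mm (x of trolley in the frame of rail_mouth between -0.006 and 0.006 m and z of trolley in the frame of rail_mouth between -0.003 and 0.01 m and y of trolley in the frame of rail_stop between -0.025 and 0 m), for 0.2 s.
3. the bin is pushed fully home (value of joint bin above 0.27 rad), for 0.2 s.
At the end, for the whole second after the job is handed in: The trolley rests on the rail's lips (within 3 mm in height, 6 mm sideways), within 10 mm of the end cap; the panel hangs upright within 0.1 rad, at rest; the bin is home (joint over 0.27 rad) with the plain panel still in it, its origin within 50 mm of the middle of the bin's floor (all of step 2 and z of trolley in the frame of rail_stop below 0.003 m and angle between hanger's own z axis and vertical below 0.1 rad and linear speed of hanger below 0.02 m/s and value of joint bin above 0.27 rad and distance between plain and bin_in below 0.05 m); the robot touches nothing.
It fails at once if a bystander on the bench is moved by more than 40 mm (distance of any of punnet_green, punnet_blue, grout, spatula, mug, pot from where it was at the start of the episode above 0.04 m).
It fails at once if the plain panel is taken out of the bin (distance between plain and bin_in above 0.06 m).
It also fails if it takes over 67 s, if anything falls off the work surface, if the arm or the gripper's body presses on something with over 40 N, if the wrist force passes 120 N, or if a joint passes its speed limit or range.

## Working session

There is one attempt and no reset: what is moved stays moved. The work goes in short steps, Python scripts to look and compute and a shell command to move; the robot and the scene stay as the last step left them, time stands still between calls to the robot, and variables do not carry over. Pictures are saved under pics/ and viewed, at most 10 in all, crops included, and the job is handed in when it is done.

```bash
ls; mkdir -p pics; python3 - <<'E'
from plant import ctrl
import cv2
for n in("scene","top"):
    im=ctrl.camera(n)
    cv2.imwrite(f"pics/{n}0.png",cv2.cvtColor(im,cv2.COLOR_RGB2BGR))
    print(n,ctrl.calibration(n))
print(ctrl.get_obs(),ctrl.grasp_offset)
E
```

```text
pics
scene {'K': array([[521.31551768,   0.        , 281.82873997],
       [  0.        , 521.31551768, 205.08691805],
       [  0.        ,   0.        ,   1.        ]]), 'rvec': array([ 1.75862282,  1.83542293, -0.67779433]), 'tvec': array([  31.02873245, -301.28560256, 1828.49819262])}
top {'K': array([[479.61458114,   0.        , 280.69997038],
       [  0.        , 479.61458114, 215.83744342],
       [  0.        ,   0.        ,   1.        ]]), 'rvec': array([ 2.220874  , -2.15771451,  0.06764374]), 'tvec': array([ -39.1151576 ,  577.05475103, 1506.40460058])}
{'t': 0.1, 'qpos': array([ 1.08832859,  0.31162914,  0.01397257,  1.51286707, -0.004371  ,
        1.31919755, -0.0271992 ]), 'qd': array([ 0.00052578, -0.00170589,  0.00040188, -0.0026579 ,  0.00065868,
       -0.0001395 ,  0.00035639]), 'joint_efforts': array([ 7.29367621e-04, -3.80855298e+01,  1.46823227e-01, -2.31241447e+01,
        1.23388783e-02,  8.08589888e-03, -8.13102588e-06]), 'tcp_pos': array([ 234.38972877, -496.8499472 ,  230.35071243]), 'ee_rot': array([ 9.75801698e-01,  2.18654918e-01, -2.79351951e-04, -9.97058729e-04]), 'ft_force': array([-0.09407193,  0.46989909,  0.28847856]), 'moment': array([-0.02376644,  0.01611192,  0.02281554]), 'finger_force': 0.0, 'gripper_width': 85.4648886542482} -18.700000000000003
```

View pics/scene0.png

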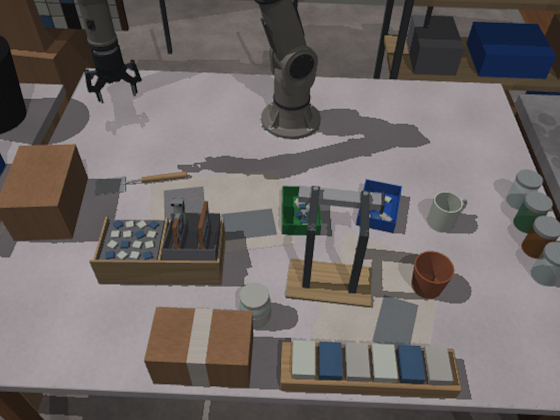

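View pics/top0.png

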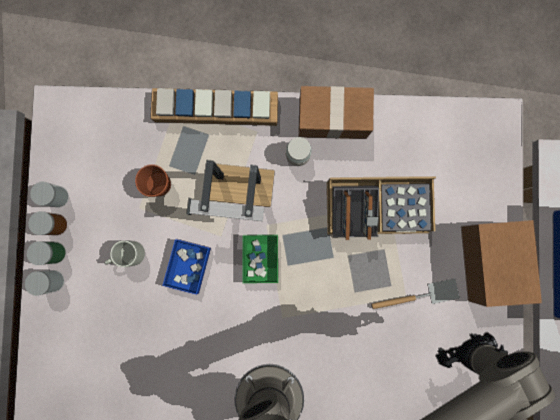

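```bash
python3 - <<'E'
import cv2,numpy as np
a=cv2.imread("pics/top0.png");s=cv2.imread("pics/scene0.png")
t=cv2.resize(a[150:250,170:450][:, :],None,fx=2.85,fy=2.85,interpolation=cv2.INTER_CUBIC)  # x:170..,y:150..
b=cv2.resize(s[170:310,90:390],None,fx=2.6,fy=2.6,interpolation=cv2.INTER_CUBIC)
cv2.imwrite("pics/topc.png",t);cv2.imwrite("pics/scenec.png",b);print(t.shape,b.shape)
E
```

```text
(285, 798, 3) (364, 780, 3)
```

View pics/topc.png

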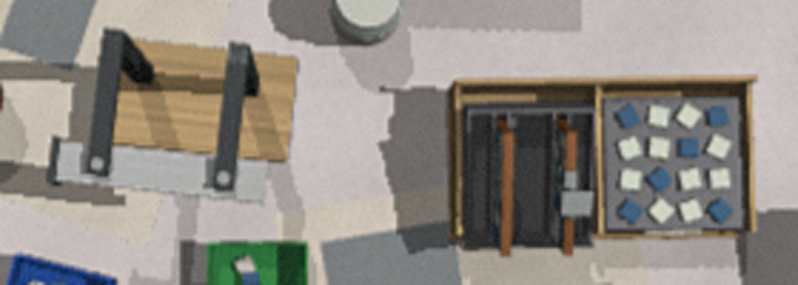

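View pics/scenec.png

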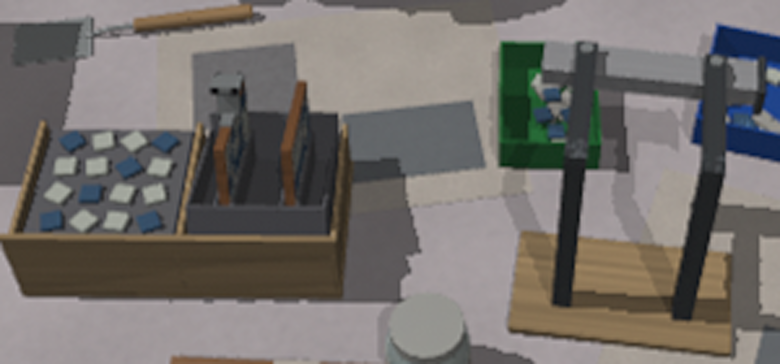

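```bash
cat > h.py <<'E'
import numpy as np,cv2
from plant import ctrl
from scipy.optimize import least_squares
from scipy.spatial.transform import Rotation as R
C={n:ctrl.calibration(n) for n in("scene","top")}
def proj(n,P):
    c=C[n];return cv2.projectPoints(np.asarray(P,float).reshape(-1,1,3),c["rvec"],c["tvec"],c["K"],None)[0].reshape(-1,2)
def T(p,P,tilt=0):  # p=x,y,z,yaw
    return (R.from_euler('z',p[3])*R.from_euler('y',-tilt)).apply(np.asarray(P,float))+p[:3]
tc=lambda u,v:(170+u/2.85-.3,150+v/2.85-.3)
sc=lambda u,v:(90+u/2.6-.3,170+v/2.6-.3)
def fit(pts,p0,tilt=0,freez=None):
    def res(q):
        p=q if freez is None else np.array([q[0],q[1],freez,q[2]])
        return np.concatenate([(proj(n,T(p,[P],tilt))[0]-uv) for n,P,uv in pts])
    s=least_squares(res,p0,loss='soft_l1');r=s.fun.reshape(-1,2)
    return s.x,np.round(r,1)
E
python3 - <<'E'
from h import *
rail=[("top",(-18.5,-100,239),tc(265,202)),("top",(18.5,-100,239),tc(269,165)),("top",(-18.5,100,239),tc(55,183)),("top",(18.5,100,239),tc(60,140)),
("top",(160,-110,12),tc(298,57)),("top",(40,-110,12),tc(290,161)),
("scene",(160,110,12),sc(733,345)),("scene",(160,-110,12),sc(510,325)),("scene",(40,-110,12),sc(525,233)),
("scene",(18.5,-100,239),sc(545,72)),("scene",(-18.5,-100,239),sc(547,43))]
p,r=fit(rail,[560,50,0],0,0);print("rail",p,r.tolist())
unit=[("top",(117,75,100),tc(457,83)),("top",(117,-75,100),tc(599,82)),("scene",(120,77,100),sc(344,238)),("scene",(120,-75,100),sc(183,237)),("scene",(120,77,0),sc(340,297))]
p,r=fit(unit,[560,-250,0],0,0);print("unit",p,r.tolist())
h=[("top",(13,15,138),tc(560,190)),("top",(13,-15,138),tc(592,191)),("top",(-13,-15,138),tc(592,216)),("top",(-13,15,138),tc(560,216)),
("top",(-65,5,100),tc(563,254)),("top",(-65,-5,100),tc(573,254)),
("scene",(65,0,100),sc(222,127)),("scene",(13,15,138),sc(243,88)),("scene",(13,-15,138),sc(213,88)),("scene",(-13,15,138),sc(244,73)),("scene",(-13,-15,138),sc(215,73))]
p,r=fit(h,[560,-280,40,0],.3);print("hanger",p,r.tolist())
pl=[("top",(-65,5,100),tc(500,254)),("top",(-65,-5,100),tc(511,254)),("top",(65,5,100),tc(500,118)),("top",(65,-5,100),tc(512,118)),("scene",(-65,0,100),sc(303,82))]
p,r=fit(pl,[560,-220,40,0],.3);print("plain",p,r.tolist())
for n in("top","scene"):
    for P in ((65,5,100),(65,-5,100),(-65,5,100),(65,0,0)): print(n,P,proj(n,T(p,[P],.3)))
E
```

```text
rail [ 5.74928822e+02  1.25531141e+02 -6.99268677e-02] [[-0.5, 0.1], [-0.5, -0.4], [-0.0, -0.5], [-0.3, 1.1], [-0.7, -0.3], [-1.6, 0.3], [0.2, 2.7], [-0.1, 1.7], [-1.5, -0.9], [-1.3, -0.9], [-0.8, -0.7]]
unit [ 5.72636258e+02 -2.45640357e+02  3.79006917e-02] [[-0.7, 0.8], [-0.9, 0.7], [-2.7, 0.6], [-2.1, 0.5], [1.5, 0.0]]
hanger [ 6.01491482e+02 -2.77667963e+02  4.74563484e+01  7.23607111e-02] [[-0.0, 0.4], [-0.7, -0.5], [-0.7, -0.4], [-0.0, 0.1], [-0.1, 0.4], [-0.2, 0.2], [0.1, 8.4], [-0.7, -0.7], [-1.1, -0.5], [0.2, -0.1], [-0.5, 0.0]]
plain [ 6.08035205e+02 -2.13397405e+02  5.49937195e+01  5.12785269e-02] [[-0.1, -2.5], [-0.5, -2.6], [0.4, 1.6], [-0.3, 1.5], [-0.5, -0.3]]
top (65, 5, 100) [[345.52654933 192.72691624]]
top (65, -5, 100) [[349.00896725 192.64926095]]
top (-65, 5, 100) [[345.06103992 236.28193538]]
top (65, 0, 0) [[342.65018289 186.55357301]]
scene (65, 5, 100) [[202.24353489 228.12669514]]
scene (65, -5, 100) [[198.15183387 228.12833869]]
scene (-65, 5, 100) [[207.61016553 200.9847123 ]]
scene (65, 0, 0) [[202.8639689  260.72719898]]
```

```bash
cat >> h.py <<'E'
def obs():
    o=ctrl.get_obs();return o,R.from_quat(o["ee_rot"]),np.array(o["tcp_pos"])
def board_tool(yaw,tilt,ang=20):  # tool rotation for a board with given yaw and lean
    a=np.deg2rad(ang);B=R.from_euler('z',yaw)*R.from_euler('y',-tilt)
    z=np.array([np.sin(a),0,-np.cos(a)]);y=np.array([0,-1.,0]);x=np.cross(y,z)
    return B*R.from_matrix(np.c_[x,y,z])
def plan(pos,Rt):
    o,r,p=obs();rv=(r.inv()*Rt).as_rotvec(degrees=True)
    print("t",o["t"],"tcp",p.round(1),"rotvec",rv.round(2),"|%.1f|"%np.linalg.norm(rv),"shift now-axes",r.inv().apply(pos-p).round(1),"shift target-axes",Rt.inv().apply(pos-p).round(1))
E
python3 - <<'E'
from h import *
h=[("top",(13,15,138),tc(560,190)),("top",(13,-15,138),tc(592,191)),("top",(-13,-15,138),tc(592,216)),("top",(-13,15,138),tc(560,216)),
("top",(-65,5,100),tc(563,254)),("top",(-65,-5,100),tc(573,254)),("scene",(13,15,138),sc(243,88)),("scene",(13,-15,138),sc(213,88)),("scene",(-13,15,138),sc(244,73)),("scene",(-13,-15,138),sc(215,73))]
p,r=fit(h,[560,-280,40,0],.3);print("hanger",p,r.tolist())
p[3]=.05
Rt=board_tool(.05,.3);g=T(p,(-52,0,70),.3)
z=Rt.apply([0,0,1]);print("grasp",g,z)
plan(g+18.7*z-120*z,Rt)
E
```

```text
hanger [ 6.01554573e+02 -2.77441467e+02  4.64920792e+01  7.84080793e-02] [[-0.1, 0.4], [-0.8, -0.5], [-0.8, -0.4], [-0.1, 0.1], [-0.1, 0.4], [-0.2, 0.2], [-0.6, -0.4], [-1.1, -0.2], [0.2, 0.1], [-0.5, 0.3]]
grasp [ 531.27859806 -280.95819683   97.9985827 ] [ 0.60368708  0.03020953 -0.79664879]
t 0.1 tcp [ 234.4 -496.8  230.4] rotvec [-7.38 36.74 21.56] |43.2| shift now-axes [304.  -91.8  51.8] shift target-axes [ 164.8 -200.8  189.9]
```

```bash
python3 -m creep '{"gripper":[0.3,0.3,0.3,0.3,0.45,0.45,0.45,0.45],"xyz":[[0,0,0],[0,0,0],[0,0,0],[0,0,0],[0,0,0],[0,0,0],[0,0,0],[0,0,0]],"angular":[[-1,5.2,3.1],[-1,5.2,3.1],[-1,5.2,3.1],[-1,5.2,3.1],[-1,5.2,3.1],[-1,5.2,3.1],[-1.4,5.5,3],[0,0,0]]}'
python3 -m creep '{"gripper":[0.45,0.45,0.45,0.45,0.45,0.45,0.45,0.45,0.45,0.45,0.45,0.45],"xyz":[[0.015,-0.0185,0.0175],[0.015,-0.0185,0.0175],[0.015,-0.0185,0.0175],[0.015,-0.0185,0.0175],[0.015,-0.0185,0.0175],[0.015,-0.0185,0.0175],[0.015,-0.0185,0.0175],[0.015,-0.0185,0.0175],[0.015,-0.0185,0.0175],[0.015,-0.0185,0.0175],[0.015,-0.0155,0.0145],[0,0,0]],"angular":[[0,0,0],[0,0,0],[0,0,0],[0,0,0],[0,0,0],[0,0,0],[0,0,0],[0,0,0],[0,0,0],[0,0,0],[0,0,0],[0,0,0]]}'
python3 - <<'E'
from h import *
plan(np.array([531.28,-280.96,98.]),board_tool(.05,.3))
c=ctrl.calibration("wrist");im=ctrl.camera("wrist")
cv2.imwrite("pics/w1.png",cv2.cvtColor(im,cv2.COLOR_RGB2BGR));np.save("w1.npy",c,allow_pickle=True);print(c)
E
```

```text
t: 0.77
tcp_pos: [228.7, -497.0, 227.4]
ee_rot: [0.948, 0.016, 0.317, -0.008]
ft_force: [-0.9, 0.4, -1.9]
gripper_width: 46.9
finger_force: 0.0
t: 1.77
tcp_pos: [475.7, -277.2, 179.7]
ee_rot: [0.947, 0.03, 0.319, -0.01]
ft_force: [-0.4, 0.7, 1.0]
gripper_width: 46.9
finger_force: 0.0
t 1.7667 tcp [ 475.7 -277.2  179.7] rotvec [-0.43  0.01  0.63] |0.8| shift now-axes [-5.3  7.2 98.5] shift target-axes [-5.3  6.5 98.5]
{'K': array([[325.1922621 ,   0.        , 277.03541781],
       [  0.        , 325.1922621 , 208.72041306],
       [  0.        ,   0.        ,   1.        ]]), 'rvec': array([ 2.07558728, -1.95026573,  0.36711074]), 'tvec': array([-306.35097239,  519.17774512,  156.89306512])}
```

View pics/w1.png

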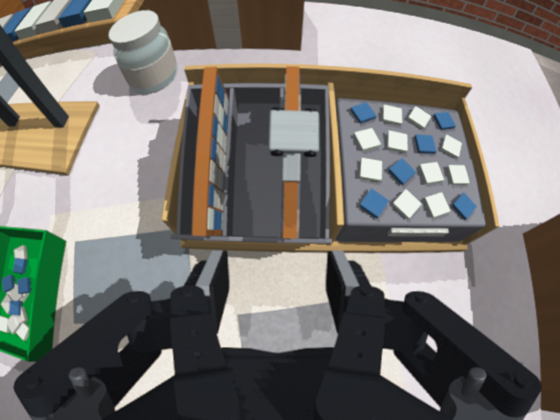

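```bash
cat >> h.py <<'E'
_p=proj
def proj(n,P):
    if isinstance(n,str): return _p(n,P)
    return cv2.fisheye.projectPoints(np.asarray(P,float).reshape(-1,1,3),n["rvec"],n["tvec"],n["K"],np.zeros(4))[0].reshape(-1,2)
E
python3 - <<'E'
from h import *
c=np.load("w1.npy",allow_pickle=True).item()
h=[("top",(13,15,138),tc(560,190)),("top",(13,-15,138),tc(592,191)),("top",(-13,-15,138),tc(592,216)),("top",(-13,15,138),tc(560,216)),
("top",(-65,5,100),tc(563,254)),("top",(-65,-5,100),tc(573,254)),("scene",(13,15,138),sc(243,88)),("scene",(13,-15,138),sc(213,88)),("scene",(-13,15,138),sc(244,73)),("scene",(-13,-15,138),sc(215,73))]
w=[(c,(13,15,138),(273,110)),(c,(13,-15,138),(318,110)),(c,(-13,-15,138),(319,153)),(c,(-13,15,138),(271,153)),(c,(-65,5,100),(283,238)),(c,(-65,-5,100),(297,238)),(c,(65,5,100),(286,68)),(c,(65,-5,100),(299,68))]
for q in (w,h+w):
    p,r=fit(q,[600,-280,46,0.05],.3);print("hanger",p,r[-8:].tolist(), T(p,(-52,0,70),.3))
g=T(p,(-52,0,70),.3)
u=[(c,(117,75,100),(189,67)),(c,(117,-75,100),(331,79))]
plan(g+18.7*board_tool(.05,.3).apply([0,0,1]),board_tool(p[3],.3))
E
```

```text
hanger [ 6.00254549e+02 -2.80992862e+02  3.99104875e+01  4.03252085e-02] [[-2.7, 0.9], [0.8, 2.2], [0.1, -0.5], [-1.8, -1.8], [0.4, -0.2], [0.7, 0.1], [0.3, -0.2], [0.2, 0.1]] [ 529.94783964 -283.82953242   91.41699101]
hanger [ 5.99836613e+02 -2.80900610e+02  4.07387361e+01  4.09338381e-02] [[-2.9, 0.6], [0.8, 1.9], [0.2, -0.7], [-2.0, -1.9], [0.3, 0.1], [0.7, 0.3], [0.1, -0.6], [0.1, -0.3]] [ 529.53164336 -283.78007038   92.24523959]
t 1.8167 tcp [ 474.  -280.5  179.7] rotvec [-0.48  0.04  0.92] |1.0| shift now-axes [ -8.8   6.3 121.8] shift target-axes [ -8.8   5.4 121.8]
```

```bash
python3 -m creep '{"gripper":[0.45,0.45,0.45,0.45,0.45,0.45,0.45,0.45],"xyz":[[-0.0045,0.0025,0.01],[-0.0045,0.0025,0.02],[0,0,0.02],[0,0,0.02],[0,0,0.02],[0,0,0.01],[0,0,0],[0,0,0]],"angular":[[-0.2,0,0.4],[-0.2,0,0.4],[0,0,0],[0,0,0],[0,0,0],[0,0,0],[0,0,0],[0,0,0]]}'
python3 - <<'E'
from h import *
g=np.array([529.5,-283.8,92.8]);Rt=board_tool(.041,.3)
plan(g+18.7*Rt.apply([0,0,1]),Rt)
c=ctrl.calibration("wrist");im=ctrl.camera("wrist")
cv2.imwrite("pics/w2.png",cv2.cvtColor(im,cv2.COLOR_RGB2BGR));np.save("w2.npy",c,allow_pickle=True)
print(ctrl.get_obs()["ft_force"])
E
```

```text
t: 2.48
tcp_pos: [524.4, -289.1, 94.2]
ee_rot: [0.948, 0.015, 0.318, -0.005]
ft_force: [-0.1, -0.5, -0.1]
gripper_width: 46.6
finger_force: 0.0
t 2.4833 tcp [ 524.4 -289.1   94.2] rotvec [ 0.3   0.05 -0.4 ] |0.5| shift now-axes [ 3.3 -5.3 23. ] shift target-axes [ 3.4 -5.1 23. ]
[-0.37297137  0.32519126  0.2074692 ]
```

View pics/w2.png

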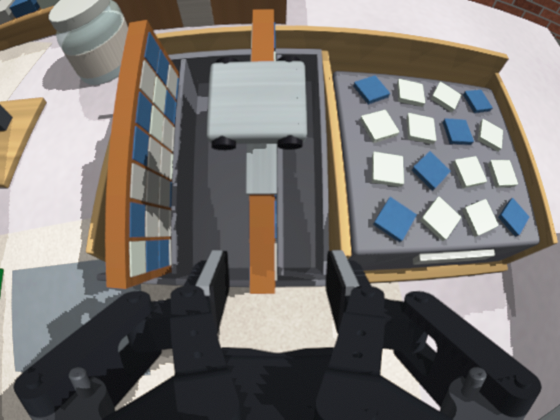

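```bash
python3 -m creep '{"gripper":[0.45,0.45,0.45,0.45,0.45,1,1,1,1,1,1,1],"xyz":[[0.0017,-0.0026,0.0],[0.0017,-0.0026,0.006],[0,0,0.008],[0,0,0.009],[0,0,0],[0,0,0],[0,0,0],[0,0,0],[0,0,0],[0,0,0],[0,0,0],[0,0,0]],"angular":[[0.3,0,-0.4],[0,0,0],[0,0,0],[0,0,0],[0,0,0],[0,0,0],[0,0,0],[0,0,0],[0,0,0],[0,0,0],[0,0,0],[0,0,0]]}' 80
python3 - <<'E'
from h import *
g=np.array([529.5,-283.8,92.8]);Rt=board_tool(.041,.3)
plan(g+18.7*Rt.apply([0,0,1]),Rt)
B=R.from_euler('z',.041)*R.from_euler('y',-.3)
o,r,p=obs();print("board up in tool",r.inv().apply(B.apply([0,0,1])), (r.inv()*Rt).as_rotvec(degrees=True),o["ft_force"],o["gripper_width"])
E
```

```text
t: 3.53
tcp_pos: [540.6, -283.0, 78.0]
ee_rot: [0.948, 0.019, 0.318, -0.006]
ft_force: [-2.8, 0.5, 1.2]
gripper_width: 9.1
finger_force: 78.0
t 3.5333 tcp [ 540.6 -283.    78. ] rotvec [ 0.02  0.04 -0.  ] |0.0| shift now-axes [0.1 0.3 0.2] shift target-axes [0.1 0.3 0.2]
board up in tool [ 3.41345748e-01  2.48163211e-04 -9.39937774e-01] [ 0.01657454  0.04111497 -0.00397532] [-2.79892773  0.48510053  1.24091523] 9.076764901300054
```

```bash
python3 -m creep '{"gripper":[1,1,1,1,1,1,1,1,1,1,1,1],"xyz":[[0.0014,0,-0.0038],[0.0027,0,-0.0075],[0.0034,0,-0.0094],[0.0034,0,-0.0094],[0.0034,0,-0.0094],[0.0034,0,-0.0094],[0.0034,0,-0.0094],[0.0051,0,-0.0141],[0.0051,0,-0.0141],[0.0051,0,-0.0141],[0.0051,0,-0.0141],[0.0051,0,-0.0141]],"angular":[[0,0,0],[0,0,0],[0,0,0],[0,0,0],[0,0,0],[0,0,0],[0,0,0],[0,0,0],[0,0,0],[0,0,0],[0,0,0],[0,0,0]]}' 80
python3 -m creep '{"gripper":[1,1,1,1,1],"xyz":[[0.0051,0,-0.0141],[0.0051,0,-0.0141],[0.0051,0,-0.0141],[0,0,0],[0,0,0]],"angular":[[0,0,0],[0,0,0],[0,0,0],[0,0,0],[0,0,0]]}' 80
python3 - <<'E'
from h import *
Rt=board_tool(-.07,0)
plan(np.array([530,-150,250.]),Rt)
c=ctrl.calibration("wrist");im=ctrl.camera("wrist")
cv2.imwrite("pics/w3.png",cv2.cvtColor(im,cv2.COLOR_RGB2BGR));np.save("w3.npy",c,allow_pickle=True)
print(ctrl.get_obs()["ft_force"])
E
```

```text
t: 4.53
tcp_pos: [498.7, -284.3, 209.0]
ee_rot: [0.948, 0.019, 0.318, -0.007]
ft_force: [1.1, 0.1, -3.0]
gripper_width: 9.3
finger_force: 78.3
t: 4.95
tcp_pos: [486.3, -285.5, 252.1]
ee_rot: [0.948, 0.019, 0.318, -0.006]
ft_force: [-0.2, 0.4, -3.3]
gripper_width: 8.9
finger_force: 78.5
t 4.95 tcp [ 486.3 -285.5  252.1] rotvec [ -2.95 -17.13   5.62] |18.3| shift now-axes [  38.  -133.7   31.2] shift target-axes [  31.4 -138.3   13.7]
[-0.8582532   0.26163623 -3.54595102]
```

View pics/w3.png

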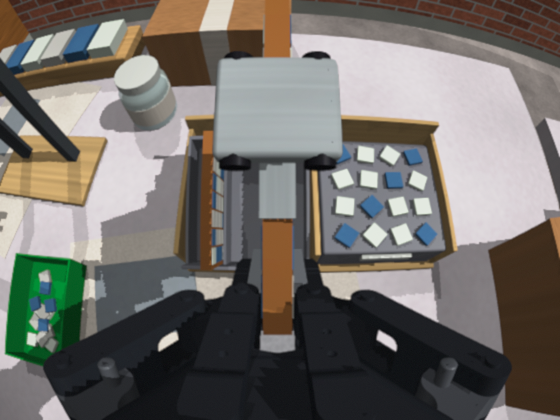

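```bash
python3 - <<'E'
from h import *
c=np.load("w3.npy",allow_pickle=True).item()
r=R.from_quat([0.948,0.019,0.318,-0.006]);o,r,p=obs()
# nominal board in tool: solve (gx,gz,ang) s.t. tool coords of board pt
def board(q,P):  # q: grasp board-x, grasp board-z, tool tilt deg, y off, yaw deg
    a=q[2];B=R.from_matrix(board_tool(0,0,a).as_matrix()).inv()  # board->tool
    return r.apply(R.from_euler('z',q[4],degrees=True).apply(B.apply(np.asarray(P,float)-[q[0],q[3],q[1]]))+[0,0,-18.7])+p
pts=[((-13,15,138),(216,157)),((-13,-15,138),(341,157)),((13,15,138),(222,58)),((13,-15,138),(336,58))]
n=[-52,70,20,0,0]
for P in [a for a,_ in pts]+[(-65,5,100),(-65,-5,100),(-65,5,90),(65,5,100),(-65,5,80)]: print(P,proj(c,board(n,[P]))[0].round(0))
near=[((-65,5,100),(263,308)),((-65,-5,100),(292,308))]
for q in (pts,pts+near):
    f=lambda x:np.concatenate([[proj(c,board(x,[P]))[0]-uv for P,uv in q]]).ravel().tolist()+[(x[2]-20)/1.,(x[4])/1.,(x[0]+52)/3,(x[1]-70)/3]
    s=least_squares(f,n);print(s.x.round(2),np.round(s.fun,1))
E
```

```text
(-13, 15, 138) [210. 164.]
(-13, -15, 138) [339. 163.]
(13, 15, 138) [215.  65.]
(13, -15, 138) [334.  65.]
(-65, 5, 100) [261. 335.]
(-65, -5, 100) [289. 335.]
(-65, 5, 90) [262. 327.]
(65, 5, 100) [263.   4.]
(-65, 5, 80) [263. 320.]
[-55.16  71.88  19.1    0.92   0.14] [-0.6 -1.2  1.1 -1.  -1.5  1.1  1.   1.5 -0.9  0.1 -1.1  0.6]
[-61.26  78.83  14.05   0.88   0.18] [ 1.6 -1.5 -1.3 -1.1 -1.   0.3  0.5  0.8  1.2  1.6 -1.1  1.6 -5.9  0.2
 -3.1  2.9]
```

```bash
cat >> h.py <<'E'
def inhand(c,r,p,pts,n=(-52,70,20,0,0)):
    def b2t(q,P):
        B=board_tool(0,0,q[2]).inv()
        return R.from_euler('z',q[4],degrees=True).apply(B.apply(np.asarray(P,float)-[q[0],q[3],q[1]]))+[0,0,-18.7]
    f=lambda x:np.r_[np.array([proj(c,r.apply(b2t(x,[P]))+p)[0]-uv for P,uv in pts]).ravel(),(x[2]-20)/1.,x[4]/1.,(x[0]+52)/3,(x[1]-70)/3]
    s=least_squares(f,n,loss='soft_l1');return s.x,s.fun.round(1),b2t(s.x,[[0,0,130]])[0]
E
python3 - <<'E'
from h import *
c=np.load("w3.npy",allow_pickle=True).item();o,r,p=obs()
pts=[((-13,15,138),(216,157)),((-13,-15,138),(341,157)),((13,15,138),(222,58)),((13,-15,138),(336,58)),((-65,5,100),(263,333)),((-65,-5,100),(292,333))]
q,e,t=inhand(c,r,p,pts);print(q.round(2),e,"trolley in tool",t.round(1))
yaw=-.07;Rt=R.from_euler('z',yaw)*board_tool(0,0,q[2])*R.from_euler('z',-q[4],degrees=True)
rail=np.array([574.9,125.5,0])
for y,z in ((-260,320),(-160,226)):
    tr=R.from_euler('z',yaw).apply([0,y,z])+rail
    plan(tr-Rt.apply(t),Rt)
E
```

```text
[-52.68  69.23  20.82   0.84   0.17] [-2.  -0.8  2.2 -0.5 -2.2  1.3  1.4  1.8  0.1 -0.3 -0.  -0.3  0.8  0.2
 -0.2 -0.3] trolley in tool [ 70.8   1.  -56.8]
t 5.0 tcp [ 486.  -284.8  250.9] rotvec [ -3.08 -16.23   5.41] |17.4| shift now-axes [  19.3 -153.9   26.1] shift target-axes [  10.2 -156.4   13.5]
t 5.0 tcp [ 486.  -284.8  250.9] rotvec [ -3.08 -16.23   5.41] |17.4| shift now-axes [ -28.5 -253.2  107.8] shift target-axes [ -22.9 -256.5  101.4]
```

```bash
python3 -m creep '{"gripper":[1,1,1,1,1,1,1,1,1,1,1,1],"xyz":[[0,0,0],[0,0,0],[0,0,0],[0,0,0],[0.001,-0.012,0.001],[0.0015,-0.024,0.002],[0.0015,-0.024,0.002],[0.0015,-0.024,0.002],[0.0015,-0.024,0.002],[0.0015,-0.024,0.002],[0.0015,-0.024,0.0025],[0,0,0]],"angular":[[-0.77,-4.06,1.35],[-0.77,-4.06,1.35],[-0.77,-4.06,1.35],[-0.77,-4.06,1.35],[0,0,0],[0,0,0],[0,0,0],[0,0,0],[0,0,0],[0,0,0],[0,0,0],[0,0,0]]}' 80
python3 -m creep '{"gripper":[1,1,1,1,1,1,1,1,1,1],"xyz":[[-0.0025,-0.0075,0.0065],[-0.005,-0.015,0.0135],[-0.005,-0.015,0.0135],[-0.005,-0.015,0.0135],[-0.005,-0.015,0.0135],[-0.005,-0.015,0.0135],[-0.003,-0.0105,0.0085],[-0.0025,-0.0075,0.0055],[0,0,0],[0,0,0]],"angular":[[0,0,0],[0,0,0],[0,0,0],[0,0,0],[0,0,0],[0,0,0],[0,0,0],[0,0,0],[0,0,0],[0,0,0]]}' 80
python3 - <<'E'
from h import *
t=np.array([70.8,1,-56.8]);q=20.5
yaw=-.07;Rt=R.from_euler('z',yaw)*board_tool(0,0,q)
tr=R.from_euler('z',yaw).apply([0,-160,226])+[574.9,125.5,0]
plan(tr-Rt.apply(t),Rt);o,r,p=obs();print("trolley",r.apply(t)+p,o["ft_force"])
c=ctrl.calibration("wrist");np.savez("w4.npz",**c)
a=ctrl.camera("wrist");b=ctrl.camera("top")
cv2.imwrite("pics/top4.png",cv2.cvtColor(b,cv2.COLOR_RGB2BGR))
b=cv2.resize(b[165:245,180:380],None,fx=4,fy=4,interpolation=cv2.INTER_CUBIC)[:, :800]
cv2.imwrite("pics/w4.png",cv2.cvtColor(a,cv2.COLOR_RGB2BGR));cv2.imwrite("pics/top4c.png",cv2.cvtColor(b,cv2.COLOR_RGB2BGR))
E
```

```text
t: 6.0
tcp_pos: [510.9, -122.0, 240.0]
ee_rot: [0.983, -0.028, 0.179, 0.003]
ft_force: [0.8, 1.6, -2.0]
gripper_width: 9.1
finger_force: 78.6
t: 6.83
tcp_pos: [517.6, -30.5, 146.7]
ee_rot: [0.983, -0.033, 0.18, 0.006]
ft_force: [-0.5, -0.6, -2.9]
gripper_width: 9.4
finger_force: 78.5
t 6.8333 tcp [517.6 -30.5 146.7] rotvec [-0.01 -0.21  0.15] |0.3| shift now-axes [ 0.3 -0.6 -1.3] shift target-axes [ 0.3 -0.6 -1.3]
trolley [563.56242093 -34.53663947 224.87681496] [-0.54537775 -0.5643767  -2.85266517]
```

View pics/w4.png

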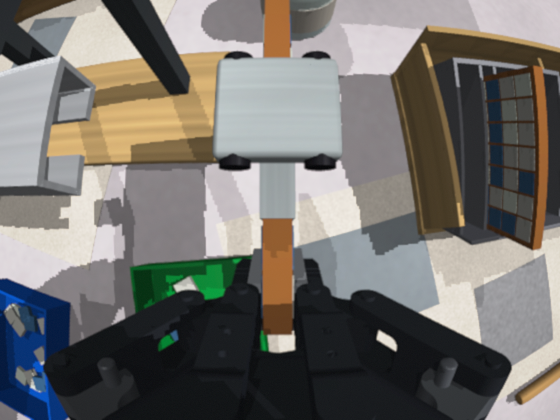

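View pics/top4c.png

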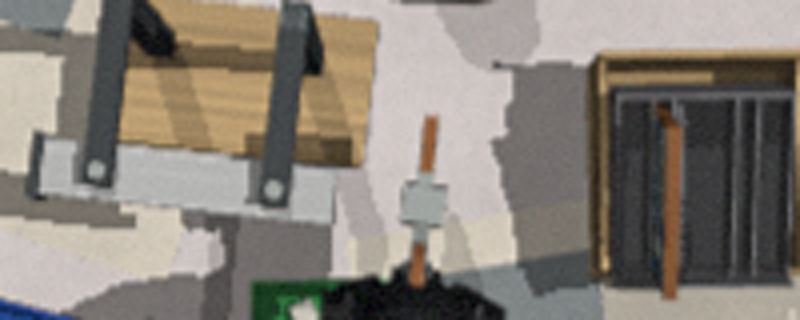

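```bash
python3 - <<'E'
from h import *
c=dict(np.load("w4.npz"))
m=[((18.5,-100,239),(63,57)),((-18.5,-100,239),(28,193)),((18.5,-100,217),(95,88)),((-18.5,-100,217),(80,194)),((6,-100,217),(90,119)),((-6,-100,217),(84,157))]
for mode in (0,1):
    f=lambda x:np.concatenate([proj(c,T([x[0],x[1],x[2],x[3]],[P]))[0]-uv for P,uv in m]+[[x[2]/1. if mode==0 else x[2]*100,(x[3]+.07)*100]])
    s=least_squares(f,[575,125,0,-.07],loss='soft_l1');print(s.x.round(3),s.fun.round(1).tolist(),"mouth",T(s.x,[(0,-100,220)]).round(1))
    S=s.x
# top-camera relative fit: head & channel at 4x crop offset 180,165
k=lambda u,v:(180+u/4-.37,165+v/4-.37)
rail=[("top",(-18.5,-100,239),k(334,222)),("top",(18.5,-100,239),k(336,168)),("top",(-18.5,100,239),k(38,195)),("top",(18.5,100,239),k(46,138))]
q,e=fit(rail,[575,125,-.07],0,0);print("rail top",q,e.tolist())
hd=[("top",(13,15,8),k(401,178)),("top",(13,-15,8),k(446,183)),("top",(-13,-15,8),k(444,228)),("top",(-13,15,8),k(400,223))]
q,e=fit(hd,[563,-34,-.07],0,224);print("trolley top",q,e.tolist())
E
```

```text
[ 5.74605e+02  1.26829e+02 -4.95000e-01 -8.70000e-02] [-3.1, -0.6, 7.4, -6.3, 0.4, -1.1, 0.2, 2.7, -1.0, 2.6, -0.0, 0.4, -0.5, -1.7] mouth [[565.9  27.2 219.5]]
[ 5.74278e+02  1.26511e+02 -0.00000e+00 -8.60000e-02] [-3.3, -1.0, 7.0, -5.8, 0.4, -1.3, 0.2, 3.2, -1.0, 2.6, -0.1, 0.7, -0.0, -1.6] mouth [[565.7  26.9 220. ]]
rail top [ 5.76333546e+02  1.24350829e+02 -6.78230830e-02] [[-0.5, -0.0], [0.4, -0.0], [0.3, -0.4], [-0.2, 0.4]]
trolley top [ 5.66216805e+02 -3.53331762e+01 -3.24854338e-02] [[0.2, 1.2], [-0.0, 0.6], [-0.1, -1.2], [-0.1, -0.6]]
```

```bash
python3 -m creep '{"gripper":[1,1,1,1,1,1,1,1,1,1],"xyz":[[-0.0013,-0.005,0.0006],[0,-0.01,0],[0,-0.01,0],[0,-0.01,0],[0,-0.007,0],[0,-0.006,0],[0,-0.006,0],[0,-0.006,0],[0,0,0],[0,0,0]],"angular":[[0,0,0],[0,0,0],[0,0,0],[0,0,0],[0,0,0],[0,0,0],[0,0,0],[0,0,0],[0,0,0],[0,0,0]]}' 80
python3 - <<'E'
from h import *
t=np.array([70.8,1,-56.8]);o,r,p=obs();tr=r.apply(t)+p
print("trolley",tr,"rail frame",R.from_euler('z',.07).apply(tr-[575.3,125,0]),o["ft_force"],o["moment"])
yaw=-.07;Rt=R.from_euler('z',yaw)*board_tool(0,0,20.5)
tr=R.from_euler('z',yaw).apply([-.5,-80,224])+[574.9,125.5,0]
plan(tr-Rt.apply(t),Rt)
np.savez("w5.npz",**ctrl.calibration("wrist"));a=ctrl.camera("wrist")
cv2.imwrite("pics/w5.png",cv2.cvtColor(a,cv2.COLOR_RGB2BGR))
E
```

```text
t: 7.77
tcp_pos: [521.9, 29.7, 147.2]
ee_rot: [0.983, -0.033, 0.181, 0.007]
ft_force: [-0.5, -0.9, -2.8]
gripper_width: 9.0
finger_force: 78.6
trolley [567.56744394  25.69230662 225.56802675] rail frame [ -0.7677562  -99.60532585 225.56802675] [-0.51670565 -0.91195552 -2.8090507 ] [-0.00991717  0.72353637 -0.01013353]
t 7.7667 tcp [521.9  29.7 147.2] rotvec [ 0.02 -0.4   0.19] |0.4| shift now-axes [ -1.  -20.3   0.9] shift target-axes [ -1.1 -20.3   0.9]
```

View pics/w5.png

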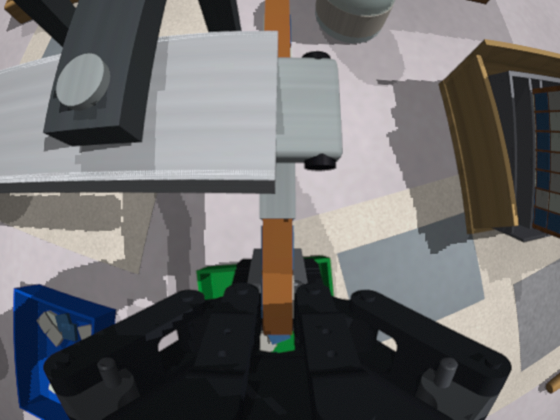

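```bash
python3 -m creep '{"gripper":[1,1,1,1,1,1,1,1],"xyz":[[-0.0003,-0.008,0.001],[0,-0.008,0],[0,-0.008,0],[0,-0.008,0],[0,-0.008,0],[0,0,0],[0,0,0],[0,0,0]],"angular":[[0,0,0.1],[0,0,0.1],[0,0,0],[0,0,0],[0,0,0],[0,0,0],[0,0,0],[0,0,0]]}' 80
cat > st.py <<'E'
from h import *
t=np.array([70.8,1,-56.8]);o,r,p=obs();tr=r.apply(t)+p
print("trolley",tr.round(1),"rail frame",R.from_euler('z',.07).apply(tr-[575.3,125,0]).round(1),o["ft_force"].round(1),o["moment"].round(2),o["gripper_width"])
print("rail y dir in tool",r.inv().apply([np.sin(.07),np.cos(.07),0]).round(4),"z",r.inv().apply([0,0,1]).round(3))
E
python3 st.py
```

```text
t: 8.48
tcp_pos: [524.5, 68.2, 145.9]
ee_rot: [0.983, -0.035, 0.181, 0.007]
ft_force: [-0.1, 0.2, -2.8]
gripper_width: 9.0
finger_force: 78.6
trolley [570.3  64.  224.2] rail frame [ -0.7 -61.2 224.2] [-0.1  0.2 -2.8] [0.02 0.76 0.02] 8.992885515653922
rail y dir in tool [-0.0017 -1.     -0.0014] z [ 0.356  0.001 -0.934]
```

```bash
python3 -m creep '{"gripper":[1,1,1,1,1,1,1,1,1],"xyz":[[0,-0.006,0],[0,-0.01,0],[0,-0.01,0],[0,-0.01,0],[0,-0.01,0],[0,-0.01,0],[0,-0.01,0],[0,-0.004,0],[0,0,0]],"angular":[[0,0,0],[0,0,0],[0,0,0],[0,0,0],[0,0,0],[0,0,0],[0,0,0],[0,0,0],[0,0,0]]}' 80; python3 st.py
python3 -m creep '{"gripper":[1,1,1,1,1,1,1,1,1],"xyz":[[0,-0.006,0],[0,-0.01,0],[0,-0.01,0],[0,-0.01,0],[0,-0.01,0],[0,-0.008,0],[0,-0.004,0],[0,0,0],[0,0,0]],"angular":[[0,0,0],[0,0,0],[0,0,0],[0,0,0],[0,0,0],[0,0,0],[0,0,0],[0,0,0],[0,0,0]]}' 80; python3 st.py
```

```text
t: 9.23
tcp_pos: [529.7, 140.7, 146.3]
ee_rot: [0.983, -0.034, 0.181, 0.006]
ft_force: [0.7, 0.8, -3.0]
gripper_width: 9.4
finger_force: 78.5
trolley [575.4 136.4 224.6] rail frame [ -0.7  11.4 224.6] [ 0.7  0.8 -3. ] [0.03 0.73 0.05] 9.362195874922717
rail y dir in tool [ 8.0e-04 -1.0e+00  1.3e-03] z [ 0.357 -0.001 -0.934]
t: 9.98
tcp_pos: [533.7, 196.5, 145.9]
ee_rot: [0.983, -0.035, 0.181, 0.007]
ft_force: [-0.4, -0.4, -3.0]
gripper_width: 8.7
finger_force: 78.5
trolley [579.4 192.3 224.3] rail frame [ -0.6  67.5 224.3] [-0.4 -0.4 -3. ] [ 0.05  0.77 -0.04] 8.738872943072042
rail y dir in tool [-9.0e-04 -1.0e+00 -1.1e-03] z [ 0.356  0.001 -0.934]
```

```bash
python3 -m creep '{"gripper":[1,1,1,1,1,1,1,1],"xyz":[[0,-0.005,0],[0,-0.005,0],[0,-0.003,0],[0,-0.002,0],[0,-0.001,0],[0,-0.001,0],[0,0,0],[0,0,0]],"angular":[[0,0,0],[0,0,0],[0,0,0],[0,0,0],[0,0,0],[0,0,0],[0,0,0],[0,0,0]]}' 80; python3 st.py
```

```text
t: 10.65
tcp_pos: [534.9, 213.9, 146.1]
ee_rot: [0.983, -0.035, 0.181, 0.007]
ft_force: [0.1, 0.0, -3.4]
gripper_width: 8.9
finger_force: 78.6
trolley [580.6 209.6 224.4] rail frame [ -0.6  84.8 224.4] [ 0.1  0.  -3.4] [ 0.05  0.73 -0.03] 8.866214313253872
rail y dir in tool [-7.e-04 -1.e+00 -6.e-04] z [ 0.357  0.    -0.934]
```

```bash
python3 -m creep '{"gripper":[1,1,1,1],"xyz":[[0,-0.001,0],[0,-0.001,0],[0,0,0],[0,0,0]],"angular":[[0,0,0],[0,0,0],[0,0,0],[0,0,0]]}' 80
python3 -m creep '{"gripper":[1,1,1,1],"xyz":[[0,-0.001,0],[0,-0.001,0],[0,0,0],[0,0,0]],"angular":[[0,0,0],[0,0,0],[0,0,0],[0,0,0]]}' 80; python3 st.py
```

```text
t: 10.98
tcp_pos: [535.0, 214.9, 145.9]
ee_rot: [0.983, -0.035, 0.181, 0.007]
ft_force: [-0.9, -1.7, -1.9]
gripper_width: 9.2
finger_force: 78.7
t: 11.32
tcp_pos: [535.1, 215.4, 145.8]
ee_rot: [0.983, -0.036, 0.181, 0.008]
ft_force: [-2.2, -5.7, -0.4]
gripper_width: 9.4
finger_force: 79.1
trolley [580.9 211.2 224.1] rail frame [ -0.5  86.4 224.1] [-2.2 -5.7 -0.4] [-0.62  0.75 -0.76] 9.382064592770398
rail y dir in tool [-0.0033 -1.     -0.0047] z [ 0.356  0.003 -0.935]
```

```bash
python3 -m creep '{"gripper":[1,1,1,1,1,1,1],"xyz":[[0,0.001,0],[0,0.001,0],[-0.0004,0.0005,0.0009],[-0.0004,0,0.0009],[-0.0004,0,0.0009],[0,0,0],[0,0,0]],"angular":[[0,0,0],[0,0,0],[0,0,0],[0,0,0],[0,0,0],[0,0,0],[0,0,0]]}' 80; python3 st.py
```

```text
t: 11.9
tcp_pos: [535.3, 215.2, 143.3]
ee_rot: [0.983, -0.035, 0.181, 0.007]
ft_force: [0.7, -4.1, -2.9]
gripper_width: 8.9
finger_force: 78.9
trolley [581.  210.9 221.6] rail frame [ -0.3  86.1 221.6] [ 0.7 -4.1 -2.9] [-0.42  0.48 -0.55] 8.855786473314412
rail y dir in tool [-1.2e-03 -1.0e+00 -7.0e-04] z [ 0.357  0.    -0.934]
```

```bash
python3 -m creep '{"gripper":[1,1,1,1,1],"xyz":[[-0.0004,0.001,0.0009],[-0.0002,0,0.0005],[0,0,0],[0,0,0],[0,0,0]],"angular":[[0,0,0],[0,0,0],[0,0,0],[0,0,0],[0,0,0]]}' 80; python3 st.py
python3 -m creep '{"gripper":[1,1,1,1,1],"xyz":[[-0.0004,0,0.0009],[-0.0002,0,0.0005],[0,0,0],[0,0,0],[0,0,0]],"angular":[[0,0,0],[0,0,0],[0,0,0],[0,0,0],[0,0,0]]}' 80; python3 st.py
```

```text
t: 12.32
tcp_pos: [534.5, 215.0, 141.5]
ee_rot: [0.983, -0.034, 0.181, 0.006]
ft_force: [1.1, -1.4, -1.9]
gripper_width: 8.9
finger_force: 78.8
trolley [580.2 210.8 219.8] rail frame [ -1.1  85.9 219.8] [ 1.1 -1.4 -1.9] [-0.18  0.57 -0.26] 8.869375822476151
rail y dir in tool [-0.e+00 -1.e+00  2.e-04] z [ 0.356 -0.    -0.934]
t: 12.73
tcp_pos: [534.5, 214.9, 140.1]
ee_rot: [0.983, -0.034, 0.181, 0.006]
ft_force: [0.0, -1.2, -1.3]
gripper_width: 9.3
finger_force: 78.9
trolley [580.2 210.7 218.4] rail frame [ -1.1  85.8 218.4] [ 0.  -1.2 -1.3] [-0.1   0.64 -0.19] 9.302483616117259
rail y dir in tool [-2.e-04 -1.e+00  1.e-04] z [ 0.357 -0.    -0.934]
```

```bash
python3 -m creep '{"gripper":[1,1,1,1],"xyz":[[-0.0003,0,0.0008],[0,0,0],[0,0,0],[0,0,0]],"angular":[[0,0,0],[0,0,0],[0,0,0],[0,0,0]]}' 30; python3 st.py
python3 -m creep '{"gripper":[0.9,0.85,0.8,0.7,0.6,0.5,0.5,0.5],"xyz":[[0,0,0],[0,0,0],[0,0,0],[0,0,0],[0,0,0],[0,0,0],[0,0,0],[0,0,0]],"angular":[[0,0,0],[0,0,0],[0,0,0],[0,0,0],[0,0,0],[0,0,0],[0,0,0],[0,0,0]]}' 30; python3 st.py
python3 - <<'E'
from h import *
for n in("top","scene"): cv2.imwrite(f"pics/{n}6.png",cv2.cvtColor(ctrl.camera(n),cv2.COLOR_RGB2BGR))
b=cv2.imread("pics/top6.png")
E
```

```text
t: 13.07
tcp_pos: [534.9, 214.9, 139.9]
ee_rot: [0.983, -0.035, 0.182, 0.006]
ft_force: [-3.3, -2.3, 2.5]
gripper_width: 9.0
finger_force: 79.8
trolley [580.5 210.7 218.3] rail frame [ -0.8  85.8 218.3] [-3.3 -2.3  2.5] [-0.32  0.46 -0.28] 8.95893212174005
rail y dir in tool [-4.e-04 -1.e+00  2.e-04] z [ 0.358 -0.    -0.934]
t: 13.73
tcp_pos: [534.7, 214.6, 139.2]
ee_rot: [0.983, -0.035, 0.181, 0.006]
ft_force: [-0.2, 0.7, 0.2]
gripper_width: 42.2
finger_force: 0.0
trolley [580.4 210.3 217.5] rail frame [ -0.9  85.5 217.5] [-0.2  0.7  0.2] [ 0.02  0.38 -0.05] 42.22957812843294
rail y dir in tool [-6.e-04 -1.e+00 -2.e-04] z [ 0.357  0.    -0.934]
```

```bash
python3 -m creep '{"gripper":[0.5,0.5,0.5,0.5,0.5,0.5,0.5,0.5,0.6,0.8,1,1],"xyz":[[-0.004,0,-0.0014],[-0.008,0,-0.0028],[-0.01,0,-0.0036],[-0.01,0,-0.0036],[-0.012,0,-0.0043],[-0.015,0,-0.0055],[-0.015,0,-0.0055],[-0.015,0,-0.0055],[-0.005,0,-0.0015],[0,0,0],[0,0,0],[0,0,0]],"angular":[[0,0,0],[0,0,0],[0,0,0],[0,0,0],[0,0,0],[0,0,0],[0,0,0],[0,0,0],[0,0,0],[0,0,0],[0,0,0],[0,0,0]]}' 30
python3 - <<'E'
from h import *
Rt=board_tool(.04,0,0)
plan(np.array([440,-285,150.]),Rt)
for n in("top","scene"): cv2.imwrite(f"pics/{n}7.png",cv2.cvtColor(ctrl.camera(n),cv2.COLOR_RGB2BGR))
# check hanger: brown pixel mask in both views
for n in("top","scene"):
    im=cv2.imread(f"pics/{n}7.png").astype(int);b,g,r=im[...,0],im[...,1],im[...,2]
    pr=proj(n,T([582.9-2,210,90,-.07],[(65,0,100),(-65,0,100),(-65,0,0),(65,0,0),(0,0,138)]));print(n,"expected",pr.round(0).tolist())
    x0,y0=pr.min(0).astype(int)-12;x1,y1=pr.max(0).astype(int)+12
    m=(r>g*1.5)&(r>80)&(b<g*1.1);ys,xs=np.nonzero(m[y0:y1,x0:x1]);ys+=y0;xs+=x0
    print("brown",len(xs),xs.min(),xs.max(),ys.min(),ys.max(),"fit",np.polyfit(ys,xs,1))
E
```

```text
t: 14.83
tcp_pos: [435.9, 221.5, 137.6]
ee_rot: [0.983, -0.035, 0.182, 0.006]
ft_force: [0.5, -0.7, 0.2]
gripper_width: 0.3
finger_force: 0.0
t 14.8333 tcp [435.9 221.5 137.6] rotvec [  1.15 -20.93  -6.32] |21.9| shift now-axes [ 42.1 504.9   2.6] shift target-axes [-16.2 506.2 -12.4]
top expected [[201.0, 186.0], [196.0, 232.0], [202.0, 233.0], [206.0, 190.0], [196.0, 208.0]]
brown 37 196 201 187 230 fit [-9.68245847e-02  2.18722867e+02]
scene expected [[372.0, 231.0], [371.0, 192.0], [366.0, 217.0], [366.0, 256.0], [374.0, 201.0]]
brown 9 371 373 219 230 fit [3.15315315e-02 3.64794294e+02]
```

```bash
python3 -m creep '{"gripper":[1,1,1,1,1,1,1,1,1,1,1,1],"xyz":[[0,0,0],[0,0,0],[0,0,0],[0,0,0],[0,0.012,-0.003],[0,0.025,-0.003],[-0.001,0.03,-0.003],[-0.001,0.03,-0.003],[-0.001,0.03,0],[-0.001,0.03,0],[-0.001,0.03,0],[-0.001,0.03,0]],"angular":[[0.29,-5.23,-1.58],[0.29,-5.23,-1.58],[0.29,-5.23,-1.58],[0.29,-5.23,-1.58],[0,0,0],[0,0,0],[0,0,0],[0,0,0],[0,0,0],[0,0,0],[0,0,0],[0,0,0]]}' 30
python3 -m creep '{"gripper":[1,1,1,1,1,1,1,1,1,1,1,1],"xyz":[[-0.001,0.03,0],[-0.001,0.03,0],[-0.001,0.03,0],[-0.001,0.03,0],[-0.001,0.03,0],[-0.001,0.03,0],[-0.001,0.03,0],[-0.001,0.03,0],[-0.001,0.03,0],[0,0.01,0],[0,0,0],[0,0,0]],"angular":[[0,0,0],[0,0,0],[0,0,0],[0,0,0],[0,0,0],[0,0,0],[0,0,0],[0,0,0],[0,0,0],[0,0,0],[0,0,0],[0,0,0]]}' 30
python3 - <<'E'
from h import *
Rt=board_tool(.04,0,0)
plan(np.array([480,-285,42.]),Rt)
np.savez("w8.npz",**ctrl.calibration("wrist"));cv2.imwrite("pics/w8.png",cv2.cvtColor(ctrl.camera("wrist"),cv2.COLOR_RGB2BGR))
# front-top edge from w1: ray through the hanger-side front edge px at bin middle plane
c=np.load("w1.npy",allow_pickle=True).item()
for P in ((519,-245,55),(519,-285,55),(529,-285,70),(519,-213,55)): print(P,proj(c,[P]).round(0))
E
```

```text
t: 15.93
tcp_pos: [438.3, 2.4, 149.2]
ee_rot: [1.0, 0.02, -0.0, 0.0]
ft_force: [-0.4, -0.2, -0.6]
gripper_width: 0.3
finger_force: 0.0
t: 16.93
tcp_pos: [440.4, -275.2, 148.8]
ee_rot: [1.0, 0.02, -0.001, -0.001]
ft_force: [1.0, 0.9, 1.0]
gripper_width: 0.1
finger_force: 0.0
t 16.9333 tcp [ 440.4 -275.2  148.8] rotvec [-0.09  0.07 -0.02] |0.1| shift now-axes [ 39.4  11.5 106.7] shift target-axes [ 39.2  11.4 106.8]
(519, -245, 55) [[244. 243.]]
(519, -285, 55) [[289. 246.]]
(529, -285, 70) [[290. 230.]]
(519, -213, 55) [[209. 241.]]
```

```bash
python3 -m creep '{"gripper":[1,1,1,1,1,1,1,1,1,1,1,1],"xyz":[[0.003,0.003,0.01],[0.003,0.003,0.015],[0.003,0.003,0.015],[0.003,0.0025,0.015],[0.003,0,0.015],[0.003,0,0.015],[0.003,0,0.013],[0.003,0,0.008],[0.005,0,0],[0.005,0,0],[0.005,0,0],[0,0,0]],"angular":[[0,0,0],[0,0,0],[0,0,0],[0,0,0],[0,0,0],[0,0,0],[0,0,0],[0,0,0],[0,0,0],[0,0,0],[0,0,0],[0,0,0]]}' 30
python3 -m creep '{"gripper":[1,1,1,1,1,1,1,1,1],"xyz":[[0.004,0,0],[0.004,0,0],[0.004,0,0],[0.003,0,0],[0.003,0,0],[0.003,0,0],[0.002,0,0],[0,0,0],[0,0,0]],"angular":[[0,0,0],[0,0,0],[0,0,0],[0,0,0],[0,0,0],[0,0,0],[0,0,0],[0,0,0],[0,0,0]]}' 30
```

```text
t: 17.98
tcp_pos: [482.3, -285.3, 44.5]
ee_rot: [1.0, 0.021, 0.001, 0.001]
ft_force: [-0.3, -0.3, 0.6]
gripper_width: 0.4
finger_force: 0.0
t: 18.73
tcp_pos: [502.7, -284.6, 43.2]
ee_rot: [1.0, 0.02, -0.001, 0.0]
ft_force: [0.2, -0.1, -0.3]
gripper_width: -0.0
finger_force: 0.0
```

```bash
python3 -m creep '{"gripper":[1,1,1,1,1],"xyz":[[0.002,0,0],[0.002,0,0],[0.002,0,0],[0.002,0,0],[0,0,0]],"angular":[[0,0,0],[0,0,0],[0,0,0],[0,0,0],[0,0,0]]}' 30
python3 -m creep '{"gripper":[1,1,1,1,1],"xyz":[[0.002,0,0],[0.002,0,0],[0.002,0,0],[0,0,0],[0,0,0]],"angular":[[0,0,0],[0,0,0],[0,0,0],[0,0,0],[0,0,0]]}' 30
python3 -m creep '{"gripper":[1,1,1,1],"xyz":[[0.002,0,0],[0.002,0,0],[0,0,0],[0,0,0]],"angular":[[0,0,0],[0,0,0],[0,0,0],[0,0,0]]}' 30
```

```text
t: 19.15
tcp_pos: [505.0, -284.7, 42.8]
ee_rot: [1.0, 0.02, -0.006, -0.001]
ft_force: [-10.8, 0.9, 8.1]
gripper_width: -0.1
finger_force: 5.4
t: 19.57
tcp_pos: [504.9, -284.7, 42.8]
ee_rot: [1.0, 0.019, -0.012, -0.001]
ft_force: [-21.9, 2.8, 18.0]
gripper_width: 0.1
finger_force: 11.1
t: 19.9
tcp_pos: [504.8, -284.7, 42.7]
ee_rot: [1.0, 0.018, -0.016, -0.002]
ft_force: [-30.1, 5.2, 23.9]
gripper_width: -0.2
finger_force: 15.0
```

```bash
python3 -m creep '{"gripper":[1,1,1,1],"xyz":[[-0.005,0,0],[-0.003,0,0],[0,0,0],[0,0,0]],"angular":[[0,0,0],[0,0,0],[0,0,0],[0,0,0]]}' 30
python3 -m creep '{"gripper":[1,1,1,1,1,1,1,1],"xyz":[[0,0,-0.002],[0.0005,0,-0.002],[0.0005,0,-0.002],[0.001,0,-0.002],[0.001,0,-0.002],[0.001,0,-0.002],[0,0,0],[0,0,0]],"angular":[[0,0,0],[0,0,0],[0,0,0],[0,0,0],[0,0,0],[0,0,0],[0,0,0],[0,0,0]]}' 30
```

```text
t: 20.23
tcp_pos: [505.0, -284.7, 42.6]
ee_rot: [1.0, 0.019, -0.008, -0.001]
ft_force: [-13.6, 2.2, 9.6]
gripper_width: -0.5
finger_force: 6.8
t: 20.9
tcp_pos: [517.7, -284.1, 55.7]
ee_rot: [1.0, 0.021, 0.0, 0.0]
ft_force: [-2.4, -0.2, 0.3]
gripper_width: -0.1
finger_force: 0.7
```

```bash
python3 -m creep '{"gripper":[1,1,1,1,1],"xyz":[[0.002,0,0],[0.002,0,0],[0.002,0,0],[0,0,0],[0,0,0]],"angular":[[0,0,0],[0,0,0],[0,0,0],[0,0,0],[0,0,0]]}' 30
python3 -m creep '{"gripper":[1,1,1,1,1],"xyz":[[0.002,0,-0.001],[0.002,0,-0.001],[0,0,0],[0,0,0],[0,0,0]],"angular":[[0,0,0],[0,0,0],[0,0,0],[0,0,0],[0,0,0]]}' 30
```

```text
t: 21.32
tcp_pos: [521.4, -284.3, 55.9]
ee_rot: [1.0, 0.02, -0.002, 0.0]
ft_force: [-6.2, 0.5, 5.5]
gripper_width: -0.2
finger_force: 2.9
t: 21.73
tcp_pos: [521.9, -284.2, 56.5]
ee_rot: [1.0, 0.02, -0.005, -0.0]
ft_force: [-9.2, 0.8, 4.7]
gripper_width: -0.0
finger_force: 5.3
```

```bash
python3 -m creep '{"gripper":[1,1,1,1,1,1,1],"xyz":[[0.001,0,-0.002],[0.001,0,-0.002],[0.001,0,-0.002],[0.001,0,-0.001],[0.001,0,0],[0,0,0],[0,0,0]],"angular":[[0,0,0],[0,0,0],[0,0,0],[0,0,0],[0,0,0],[0,0,0],[0,0,0]]}' 30
python3 -m creep '{"gripper":[1,1,1,1,1],"xyz":[[0.002,0,0],[0.002,0,0],[0.002,0,0],[0,0,0],[0,0,0]],"angular":[[0,0,0],[0,0,0],[0,0,0],[0,0,0],[0,0,0]]}' 30
```

```text
t: 22.32
tcp_pos: [521.6, -283.7, 59.5]
ee_rot: [1.0, 0.019, -0.011, -0.002]
ft_force: [-13.0, -1.1, -4.5]
gripper_width: -0.0
finger_force: 6.5
t: 22.73
tcp_pos: [521.3, -283.6, 59.5]
ee_rot: [1.0, 0.018, -0.017, -0.003]
ft_force: [-25.5, 1.7, 5.1]
gripper_width: 0.2
finger_force: 12.6
```

```bash
python3 -m creep '{"gripper":[1,1,1,1,1,1,1,1,1,1],"xyz":[[-0.008,0,0],[-0.01,0,0],[-0.015,0,0],[-0.02,0,0],[-0.02,0,-0.02],[-0.02,0,-0.025],[-0.02,0,-0.025],[-0.01,0,-0.02],[0,0,0],[0,0,0]],"angular":[[0,0,0],[0,0,0],[0,0,0],[0,0,0],[0,0,0],[0,0,0],[0,0,0],[0,0,0],[0,0,0],[0,0,0]]}' 30
python3 - <<'E'
from h import *
def brown(im,x0,x1,y0,y1):
    im=im.astype(int);b,g,r=im[...,0],im[...,1],im[...,2];m=(r>g*1.5)&(r>80)&(b<g*1.1)
    ys,xs=np.nonzero(m[y0:y1,x0:x1]);return len(xs),xs.min()+x0,xs.max()+x0,ys.min()+y0,ys.max()+y0
old=cv2.imread("pics/top0.png");o,r,p=obs();print(p)
new=cv2.cvtColor(ctrl.camera("top"),cv2.COLOR_RGB2BGR);cv2.imwrite("pics/top9.png",new)
s=cv2.cvtColor(ctrl.camera("scene"),cv2.COLOR_RGB2BGR);cv2.imwrite("pics/scene9.png",s)
print("plain old",brown(old,338,354,185,245),"new",brown(new,332,358,180,245))
U=[573,-245.6,0,.045]
def binp(th,P):  # P relative to pivot, home frame
    return T(U,R.from_euler('y',-(.3-th)).apply(P)+[0,0,30])
# plain origin in bin frame from hanger start pose
h0=np.array([599.8,-280.9,42]);d=R.from_euler('y',.3).apply(R.from_euler('z',-.045).apply(h0-[573,-245.6,30]));print("hanger origin in bin frame",d)
d[1]=32
for th in(0,.15,.27,.3): print(th,[proj("top",[binp(th,d+np.array(e))]).round(1).tolist() for e in((-65,0,100),(65,0,100))])
print("hanger",brown(new,185,215,178,245))
E
```

```text
t: 23.57
tcp_pos: [416.7, -288.9, 156.1]
ee_rot: [1.0, 0.02, 0.002, 0.002]
ft_force: [-0.3, 0.8, -0.8]
gripper_width: -0.2
finger_force: 0.0
[ 416.67252687 -288.85508373  156.11781972]
plain old (77, np.int64(346), np.int64(349), np.int64(196), np.int64(238)) new (77, np.int64(345), np.int64(348), np.int64(186), np.int64(228))
hanger origin in bin frame [ 27.60630182 -36.4698578    4.02138935]
0 [[[345.6, 240.1]], [[346.3, 197.1]]]
0.15 [[[345.9, 235.4]], [[345.7, 191.2]]]
0.27 [[[346.0, 231.2]], [[345.1, 187.0]]]
0.3 [[[346.1, 230.2]], [[345.0, 186.1]]]
hanger (40, np.int64(196), np.int64(201), np.int64(187), np.int64(231))
```

```bash
python3 -c "
from plant import ctrl
print(ctrl.sign_off())"
```

```text
the job is handed in; nothing more can be done
None
```

The trolley panel hangs released against the rail's end cap, the bin is pushed to its hard stop with the plain panel still in it, and the job is handed in at about 24 s; hand-in returned no verdict. Panel position and bin angle were checked in the final camera images.

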